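Release the label roll from the gravity dispenser with its stick and put it in the tray

ROBOT

A 7-joint arm with a two-finger parallel gripper is mounted at the origin on the work surface; the furniture and walls round the work are solid. World frame = base frame: x ahead of the robot, y to its left, z up, the work surface at z = 0. Lengths are in m, angles in rad, forces in N, time in s.
With the tool pointing down it reaches from about 0.425 to 0.875 m from the base axis. Payload 4.7 kg.
Tool frame: the origin (TCP) lies on the centre line of the jaws, within the pads' length; the fingertips stand 19 mm ahead of it and the grasp point (between the pads) is the TCP; x points along the fingers, z is the direction in which the jaws open and shut, and the axes are right-handed (so a half turn about x gives the same grasp; the last joint's range is limited). The gripper opens to 87 mm and grips with 3 to 60 N. Pads are 19 mm wide; open, the fingers measure 117 mm over their backs; the gripper's body (75 mm by 190 mm) begins 51 mm behind the grasp point.
Start: joints at [-1.185, 0.321, -0.07, 1.45, 0.023, 1.371, -0.057], TCP at [0.236, 0.606, 0.242] pointing down, gripper open.
Joint ranges: [-2.86, 2.86], [-0.3, 2.09], [-1.38, 1.24], [0.06, 2.45], [-1.56, 4.7], [0.09, 2.05], [-2.69, 2.69]. Speed limits (rad/s): [2.57, 2.57, 3.14, 3.14, 3.14, 3.14, 3.14].

INTERFACE

Orientations are given as a rotation vector (axis times angle).
In Python, from bench import get_state, get_image, camera_info, close_job gives the robot as it stands.
- The arm moves only by the tool jog_arm, never from a script. Its argument "targets" is a list of rows, each a list of 7 numbers: the turn, a rotation vector about the tool's x, y, z in degrees, then the shift along the tool's x, y, z in cm, then the finger opening in cm, from 0 to 8.7. In form: [[wx, wy, wz, tx, ty, tz, jaw], ...]. A call has 1 to 10 rows; each row shifts and turns the commanded pose from where the row before left it, along the tool's axes as they then stand; what a row does not reach is not made up. A row lasts 1/8 s, in which the tool goes at most 62.5 mm and 10.7 degrees, less where a joint would pass 70% of its speed; a pose out of reach is approached as far as the arm can. A call is refused whole if a number of a shift passes 6.25 or a number of a turn 10.7, either way. A call with a gripper value outside its range is refused whole. The fingers move at their own pace and stop on an object; "squeeze" is the grip in N (left out, the last holds). Time passes only in rows, so rows that do not move let the fingers close. It gives the time, the measured TCP pose, the force and the opening at its end, in the units of the state.
- get_state(): the state, without advancing time (a new reading comes with each control period).
- get_image(name): name is "scene" or "top" or "wrist"; returns (picture, depth): 400x640x3 uint8, red, green, blue; 400x640 float32, m along the optical axis (not along the pixel's ray), 0 where there is no reading.
- camera_info(name): a dict with "intrinsics" (3x3 intrinsics, pixels), "k1" (the pictures are not rectified: a ray, as slopes to the right and down, at radius r is drawn at 1 + k1 r^2 times it, then the intrinsics apply), "world_from_camera" (4x4, takes a point from camera to world coordinates); the wrist camera has in their place "mount" (4x4, takes a point from camera to tool coordinates, whose origin is the TCP and whose axes are the tool frame's). Camera axes: x right, y up, looking along -z (the intrinsics and any distortion apply to the point x, -y, -z); pixel columns grow to the right and rows downward; lengths in m; the calibration is good to about 2 mm. A picture is of the moment at which its call begins: read the wrist's pose just before it. camera_info takes no time and is no camera call.
- close_job(): hands the job in, once; it reports no verdict.
The state is a dict: "time": time; "joint_positions": joint angles; "qd": joint speeds; "joint_torque": joint torques, N m; "position": TCP position; "tool_rot": TCP orientation; "ft_force": force on the tool from outside, world axes, zero at the start; "torque": the same for the moment, N m; "grip_width": opening from 0.0 (shut) to 1.0 (fully open).
Only numpy, scipy, OpenCV 4.12 (cv2) and the standard library are available. Lean on these libraries where they do the work, as an engineer would, in place of code of your own. Each camera call takes 0.05 s, during which the arm holds its last target.

TASK

Get the white label roll out of the two-lane dispenser: tilt the red spring-centred stick sideways towards the lane that holds the roll and hold it over for about a second, until the roll has rolled down to the front stop, then let the stick spring back upright. Pick the roll up, lower it gently (not dropped) into the largest compartment of the wooden tray and let go. The tin must stay behind its gate in the other lane, and the beaker, funnel and dropper bottle must be left alone.

Things in the scene. Friction and masses are not known exactly. Their poses are not given: they have to be found in the camera images.
- dispenser: Fixed plywood gravity dispenser, 222 x 186 x 329 mm high; its front (-x) is turned to the robot's left. Origin on the table; x points from front to back, y to the left of one who faces the front. Two lanes 30 mm wide, at y = +55 and -55 mm, slope down to the front by 12 degrees; floor 45 mm high at x = 0. Behind x = 20 mm they have walls to z = 92 mm, in front only rails 10 mm over the floor.
- joystick (a joint): Stick tilt, rad: 0 upright (spring-centred), positive to the dispenser's +y lane, negative to its -y lane; stops at +-0.45. Spring 1.2 N m/rad (4 N at the grip). Pivot along the dispenser's x axis, at x = 0, y = 0, z = 35 mm. Tilting towards a lane sinks that lane's yellow gate: open beyond 0.32 rad. The other gate then rises and stays shut.
- stick_grip (a point): Centre of the red round grip of the stick: 22 mm diameter, 52 mm long along the stick, 138 mm from the pivot, so 173 mm over the table when upright; moves with the stick. Below it a 9 mm steel rod.
- label_roll_center (a point): Centre of the white label roll: a disc 64 mm in diameter and 26 mm thick, 0.09 kg, loose. It starts standing on edge (its axis along the dispenser's y) in either lane, behind the gate, at about dispenser x = 50 mm. The point's z axis is the roll's own axis.
- tin_center (a point): Centre of the tin with a green lid: a disc 59 mm in diameter and 26 mm thick, loose, standing on edge in the other lane behind its gate, at about dispenser x = 50 mm. To be left there.
- tray: Loose divided wooden tray, 200 x 158 x 42 mm; origin at the centre of its underside, x along its 200 mm side. Outer walls 42 mm high, dividers 34 mm high, floor 4 mm thick.
- big_compartment (a point): Centre of the floor of the tray's largest compartment, 4 mm over the table; the compartment measures 107 mm along the tray's x and 89 mm along its y; its axes are the tray's.
- beaker: Small clear beaker, 47 mm wide, 55 mm high; origin at the centre of its underside. Leave alone.
- funnel: Small steel funnel standing mouth down, 57 mm wide, 56 mm high; origin at the centre of its underside. Leave alone.
- bottle: Amber dropper bottle with a black top, 39 mm wide, 102 mm high; origin at the centre of its underside. Leave alone.
- front_left (a point): Where the roll's centre comes to rest if it leaves the +y lane: on edge against the front stop, at about dispenser x = -79, y = +55, z = 61 mm. Free space beside both flat faces above the rails (about z = 42 mm here); the stop in front is 60 mm high.
- front_right (a point): The same for the -y lane: at about dispenser x = -79, y = -55, z = 61 mm.
- lamp_bar (a point): Middle of the front lower edge of the dispenser's lamp bar: 315 mm over the table, at dispenser x = -10 mm. The bar (46 mm along x, 186 mm along y, 14 mm thick) runs across above the stick, so a gripper pointing straight down cannot reach the stick: lean the hand back towards the dispenser's front (-x) by 30 to 45 degrees. Two arms carry the bar from posts at the back corners.
Not all that is in view belongs to the job. What is shaped like the part that bears label_roll_center but blue is not meant.

How it is judged:
By the outcome, as a careful person would: the job done as asked, in the order asked, and still so for the second after the job is handed in, with the robot touching nothing.
It also fails if it takes over 54 s, if anything falls off the work surface, if the arm or the gripper's body presses on something with over 40 N, if the wrist force passes 120 N, or if a joint passes its speed limit or range.

## Working session

There is one attempt and no reset: what is moved stays moved. The work goes in short steps, Python scripts to look and compute and a tool call to move; the robot and the scene stay as the last step left them, time stands still between calls to the robot, and variables do not carry over. Pictures are saved under pics/ and viewed, and the job is handed in when it is done.

Besides the shell and the picture viewer there is one more tool, called as a command line: name --pt "numbers of a row" for each row, then --argument value for the rest. jog_arm: Moves the arm, as the interface text tells. Its arguments: {"type":"object","properties":{"targets":{"type":"array"},"squeeze":{"type":"number"}},"required":["targets"]}

```bash
mkdir -p pics; ls; python3 - <<'E'
from bench import *
import cv2,numpy as np
print(get_state())
for n in("scene","top"):
    p,d=get_image(n); cv2.imwrite(f"pics/{n}0.png",p[:,:,::-1]); np.save(f"{n}0.npy",d); print(n,camera_info(n))
print(camera_info("wrist"))
E
```

```text
pics
{'time': 0.0, 'joint_positions': array([-1.18489621,  0.32182684, -0.07008856,  1.45167831,  0.02261367,
        1.37080539, -0.05689485]), 'qd': array([-0.00017431, -0.00083882,  0.00050608,  0.00189898,  0.00081999,
        0.00106802,  0.00035679]), 'joint_torque': array([ 3.61251623e-04, -4.91281879e+01, -4.03968450e-01, -3.12522125e+01,
       -6.41973736e-02,  4.37920564e-02,  1.61889789e-04]), 'position': array([0.23599795, 0.60508317, 0.24045737]), 'tool_rot': array([-0.93232056,  1.36401349,  0.93037373]), 'ft_force': array([-0.21511787, -0.02626977, -0.33904998]), 'torque': array([ 0.0209052 , -0.018969  , -0.02996179]), 'grip_width': 1.0023710146568365}
scene {'intrinsics': array([[501.90573813,   0.        , 322.32717545],
       [  0.        , 501.90573813, 201.40857409],
       [  0.        ,   0.        ,   1.        ]]), 'k1': -0.0645385890446955, 'world_from_camera': array([[ 0.84688936,  0.36880967, -0.38308985, -0.04408225],
       [-0.53132499,  0.61630872, -0.58125494, -0.77155214],
       [ 0.02172917,  0.69580384,  0.7179031 ,  1.06953901],
       [ 0.    
[... 365 characters left out ...]
-0.01823693, -0.04618135],
       [-0.02022004,  0.14907734,  0.98861878,  1.24680533],
       [ 0.        ,  0.        ,  0.        ,  1.        ]])}
{'intrinsics': array([[306.86433855,   0.        , 325.07764285],
       [  0.        , 306.86433855, 198.77897688],
       [  0.        ,   0.        ,   1.        ]]), 'k1': -0.039336750240371234, 'mount': array([[-6.44302341e-04,  2.75497624e-01, -9.61301536e-01,
        -1.43895163e-01],
       [ 1.44107715e-03,  9.61300994e-01,  2.75496503e-01,
         7.53051313e-02],
       [ 9.99998754e-01, -1.20780664e-03, -1.01638181e-03,
         6.64121544e-04],
       [ 0.00000000e+00,  0.00000000e+00,  0.00000000e+00,
         1.00000000e+00]])}
```

View pics/scene0.png

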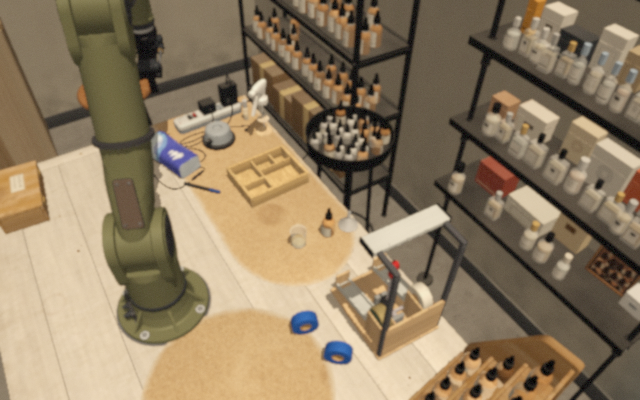

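View pics/top0.png

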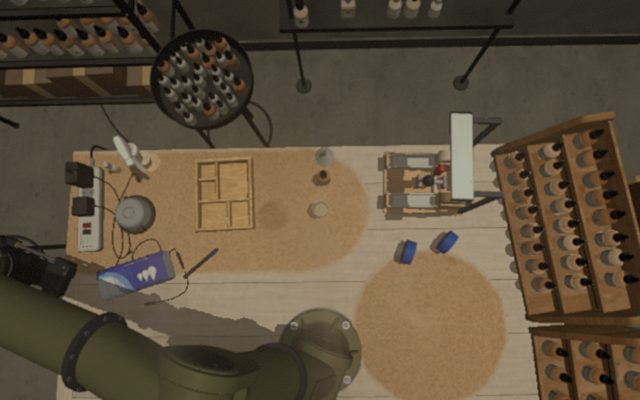

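```bash
cat > h.py <<'E'
import numpy as np,cv2
from bench import *
from scipy.spatial.transform import Rotation as R
def cam(n,s=None):
    c=camera_info(n)
    if n=="wrist":
        T=np.eye(4);T[:3,:3]=R.from_rotvec(s["tool_rot"]).as_matrix();T[:3,3]=s["position"];return c,T@c["mount"]
    return c,c["world_from_camera"]
def ray(n,u,v,s=None):
    c,T=cam(n,s);K=c["intrinsics"]
    x,y=cv2.undistortPoints(np.array([[[u,v]]],float),K,np.array([c["k1"],0,0,0.]))[0,0]
    return T[:3,3],T[:3,:3]@np.array([x,-y,-1])
def atz(n,u,v,z,s=None):
    o,d=ray(n,u,v,s);return o+d*(z-o[2])/d[2]
def atd(n,u,v,dep,s=None):
    o,d=ray(n,u,v,s);return o+d*dep[int(round(v)),int(round(u))]
def proj(n,P,s=None):
    c,T=cam(n,s);p=np.linalg.inv(T)@np.append(P,1);K=c["intrinsics"]
    x,y=p[0]/-p[2],-p[1]/-p[2];f=1+c["k1"]*(x*x+y*y)
    return np.array([K[0,0]*x*f+K[0,2],K[1,1]*y*f+K[1,2]])
E
python3 - <<'E'
import cv2
a=cv2.imread("pics/scene0.png");cv2.imwrite("pics/s_d.png",cv2.resize(a[195:365,315:480],None,fx=4.5,fy=3.5*1,interpolation=cv2.INTER_CUBIC))
a=cv2.imread("pics/top0.png");cv2.imwrite("pics/t_d.png",cv2.resize(a[100:230,370:510],None,fx=4.5,fy=4.5,interpolation=cv2.INTER_CUBIC))
cv2.imwrite("pics/t_t.png",cv2.resize(a[140:240,180:340],None,fx=5,fy=5,interpolation=cv2.INTER_CUBIC))
E
```

```text
(no output)
```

View pics/s_d.png

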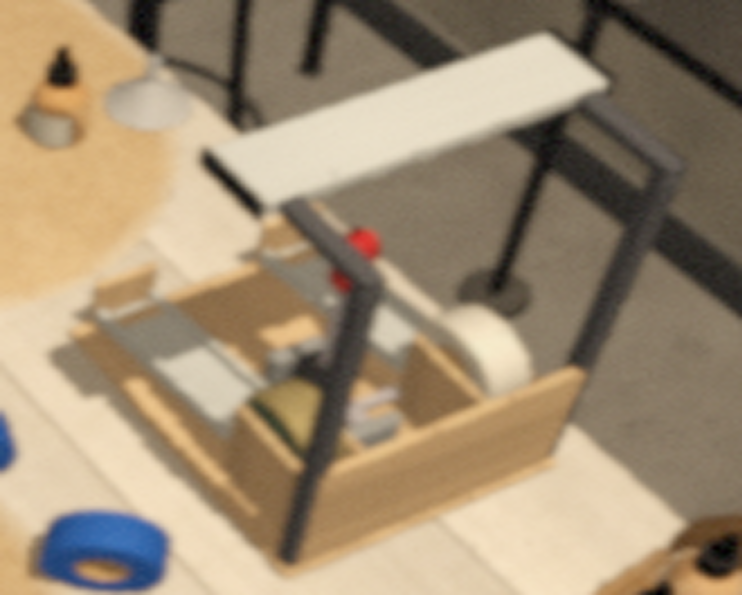

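View pics/t_d.png

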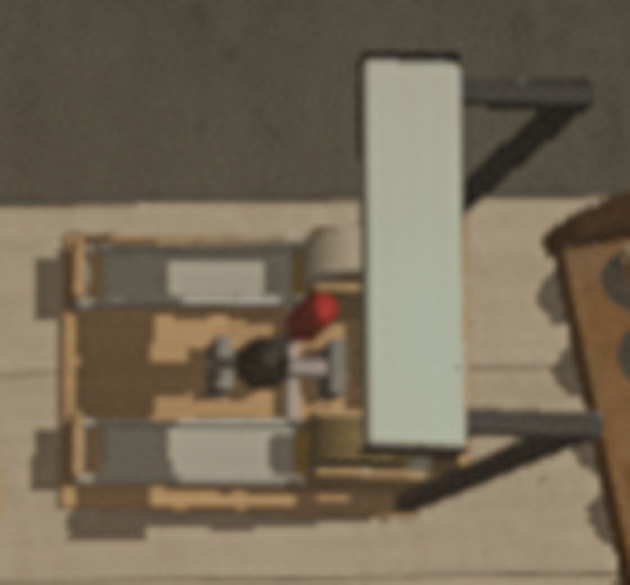

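View pics/t_t.png

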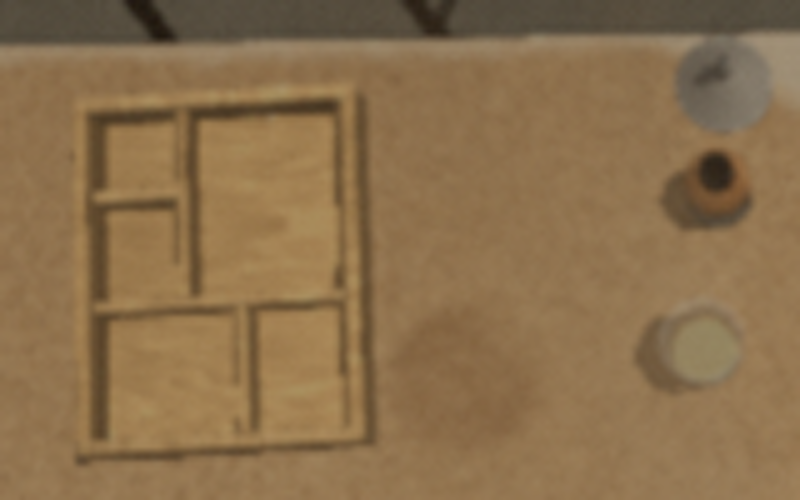

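```bash
python3 - <<'E'
from h import *
np.set_printoptions(precision=4,suppress=True)
d=np.load("top0.npy")
C=lambda u,v:(370+u/4.5,100+v/4.5)
print("bar")
for p in [(362,60),(460,60),(465,445),(368,443)]: print(atz("top",*C(*p),.329))
print(atd("top",*C(410,250),d),"bar depth")
print("roll",atd("top",*C(332,255),d),"tin",atd("top",*C(335,440),d))
print("grip",atd("top",*C(317,310),d), atz("top",*C(322,308),.198))
print("frontcorners",[atd("top",*C(*p),d) for p in [(72,243),(68,495)]])
print("stopTops",[atd("top",*C(*p),d) for p in [(75,265),(70,455)]])
T=lambda u,v:(180+u/5,140+v/5)
print("tray corners")
for p in [(80,100),(355,90),(368,440),(82,452)]: print(atz("top",*T(*p),.042))
print("bigcomp divider/wall tops")
for p in [(198,112,.034),(338,108,.042),(343,295,.034),(198,300,.034)]: print(atz("top",*T(*p[:2]),p[2]))
print("big depth",atd("top",*T(270,205),d))
for n,p in dict(funnel=(722,85),bottle=(717,172),beaker=(705,345)).items(): print(n,atd("top",*T(*p),d))
E
```

```text
bar
[ 0.548  -0.2958  0.329 ]
[ 0.5472 -0.3423  0.329 ]
[ 0.362  -0.3332  0.329 ]
[ 0.3636 -0.2886  0.329 ]
[ 0.4547 -0.3131  0.3292] bar depth
roll [ 0.5051 -0.3299  0.1164] tin [ 0.3977 -0.3273  0.1114]
grip [ 0.4543 -0.299   0.2016] [ 0.4561 -0.3026  0.198 ]
frontcorners [array([ 0.5332, -0.1889,  0.0432]), array([ 0.3811, -0.1855,  0.0075])]
stopTops [array([ 0.5154, -0.1884,  0.0588]), array([ 0.3993, -0.1821,  0.0554])]
tray corners
[0.5254 0.3421 0.042 ]
[0.5284 0.1873 0.042 ]
[0.3325 0.1775 0.042 ]
[0.3279 0.3345 0.042 ]
bigcomp divider/wall tops
[0.5192 0.2774 0.034 ]
[0.5182 0.1967 0.042 ]
[0.4139 0.1939 0.034 ]
[0.4123 0.2748 0.034 ]
big depth [0.4705 0.2417 0.0076]
funnel [ 0.5312 -0.0174  0.0279]
bottle [ 0.4678 -0.0158  0.0931]
beaker [ 0.3848 -0.0062  0.0203]
```

```bash
cat >> h.py <<'E'
np.set_printoptions(precision=4,suppress=True)
yd=np.array([.9991,-.0425,0]);xd=np.array([-.0425,-.9991,0]);O=np.array([.4557,-.302,0])
def D(x,y,z): return O+xd*x+yd*y+np.array([0,0,z])
def Rt(lean,flip=1):
    # tool x: down, leaning so hand is to dispenser front; tool z along +-yd
    l=np.radians(lean); tx=np.sin(l)*xd-np.cos(l)*np.array([0,0,1.]); tz=flip*yd
    return np.array([tx,np.cross(tz,tx),tz]).T
def go(P,Rm):
    s=get_state();A=R.from_rotvec(s["tool_rot"]).as_matrix()
    w=R.from_matrix(A.T@Rm).as_rotvec(degrees=True)
    print("t",s["time"],"pos",s["position"],"F",s["ft_force"],"g",s["grip_width"],"q",s["joint_positions"])
    print("turn deg",w,"shift cm (old axes)",A.T@(np.array(P)-s["position"])*100)
E
python3 - <<'E'
from h import *
s=get_state();A=R.from_rotvec(s["tool_rot"]).as_matrix();print(A)
for f in(1,-1): print(Rt(40,f));go(D(-.083,0,.272),Rt(40,f))
print(D(0,0,.173),D(-.079,.055,.061))
E
```

```text
[[-0.0006 -0.9317  0.3632]
 [-0.0016  0.3632  0.9317]
 [-1.     -0.0001 -0.0017]]
[[-0.0273  0.0326  0.9991]
 [-0.6422  0.7654 -0.0425]
 [-0.766  -0.6428  0.    ]]
t 0.1 pos [0.236  0.6052 0.2406] F [-0.0531 -0.0236  0.1864] g 1.0032024864029028 q [-1.1849  0.3217 -0.0701  1.4515  0.0226  1.3708 -0.0569]
turn deg [ 68.0939  24.6959 -34.5841] shift cm (old axes) [ -3.0216 -50.7391 -68.6898]
[[-0.0273 -0.0326 -0.9991]
 [-0.6422 -0.7654  0.0425]
 [-0.766   0.6428 -0.    ]]
t 0.1 pos [0.236  0.6052 0.2406] F [-0.0531 -0.0236  0.1864] g 1.0032024864029028 q [-1.1849  0.3217 -0.0701  1.4515  0.0226  1.3708 -0.0569]
turn deg [-103.8285   37.7158   26.9321] shift cm (old axes) [ -3.0216 -50.7391 -68.6898]
[ 0.4557 -0.302   0.173 ] [ 0.514  -0.2254  0.061 ]
```

jog_arm --pt "10.1 0 0 -0.5 0 0 8.7" --pt "10.1 0 0 -0.5 0 0 8.7" --pt "10.1 0 0 -0.5 0 0 8.7" --pt "10.1 0 0 -0.5 0 0 8.7" --pt "10.1 0 0 -0.5 0 0 6" --pt "10.1 0 0 -0.5 0 0 6" --pt "10.1 0 0 -0.5 0 0 6" --pt "0 0 0 0 0 0 6"

```text
time: 1.1
position: [0.2361, 0.6056, 0.2765]
tool_rot: [0.026, 1.57, -0.026]
ft_force: [0.3, 0.0, -0.8]
grip_width: 0.71
```

```bash
python3 - <<'E'
from h import *
go(D(-.083,0,.272),Rt(0));go(D(-.083,0,.272),Rt(40))
E
```

```text
t 1.1 pos [0.2361 0.6056 0.2765] F [ 0.2511  0.0484 -0.791 ] g 0.7095729464845052 q [-1.3087  0.3055  0.0882  1.4028 -0.0265  1.4345 -1.254 ]
turn deg [0.543  0.0118 0.003 ] shift cm (old axes) [  0.4601 -81.6873  25.0195]
t 1.1 pos [0.2361 0.6056 0.2765] F [ 0.2511  0.0484 -0.791 ] g 0.7095729464845052 q [-1.3087  0.3055  0.0882  1.4028 -0.0265  1.4345 -1.254 ]
turn deg [  0.5167   0.2008 -39.9968] shift cm (old axes) [  0.4601 -81.6873  25.0195]
```

jog_arm --pt "0 0 0 -0.5 -3 4 6" --pt "0 0 0 -0.5 -4 4.2 6" --pt "0 0 0 -0.5 -4 4.2 6" --pt "0 0 0 -0.5 -4 4.2 6" --pt "0 0 0 0 -5 4.2 6" --pt "0 0 0 0 -5 3.4 6" --pt "0 0 0 0 -5 1 6" --pt "0 0 0 0 -4 0 6" --pt "0 0 0 0 -2 0 6" --pt "0 0 0 0 0 0 6"

```text
time: 2.35
position: [0.4738, 0.2387, 0.2967]
tool_rot: [0.028, 1.57, -0.027]
ft_force: [-0.1, 0.9, 0.1]
grip_width: 0.688
```

```bash
python3 - <<'E'
from h import *
go(D(-.083,0,.272),Rt(0))
s=get_state();p,d=get_image("wrist");cv2.imwrite("pics/w1.png",p[:,:,::-1]);np.save("w1.npy",d);np.savez("w1s.npz",**s)
E
```

```text
t 2.35 pos [0.4738 0.2387 0.2967] F [-0.0759  0.9487  0.0524] g 0.6876819937749992 q [-0.8532  0.0372  0.3483  1.674  -0.0134  1.4319 -0.5383]
turn deg [ 0.4316  0.0178 -0.0465] shift cm (old axes) [  2.436  -45.8031   0.1454]
```

View pics/w1.png

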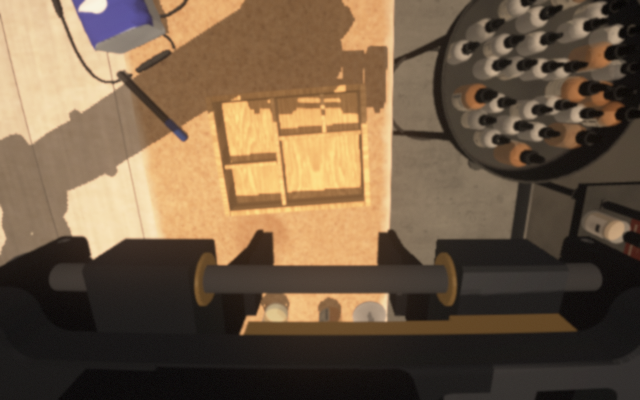

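```bash
python3 - <<'E'
from h import *
s=dict(np.load("w1s.npz"));d=np.load("w1.npy")
a=cv2.imread("pics/w1.png");cv2.imwrite("pics/w1c.png",cv2.resize(a[80:220,205:380],None,fx=4.5,fy=4.2,interpolation=cv2.INTER_CUBIC))
for p in [(284,135),(360,133),(362,191),(286,196)]: print(atz("wrist",*p,.004,s),atd("wrist",*p,d,s))
E
```

```text
[0.4185 0.2849 0.004 ] [0.4208 0.2861 0.0209]
[0.5249 0.2841 0.004 ] [0.522  0.2859 0.0302]
[0.5275 0.2003 0.004 ] [0.5268 0.2018 0.0099]
[0.4153 0.1964 0.004 ] [0.4187 0.2029 0.0281]
```

View pics/w1c.png

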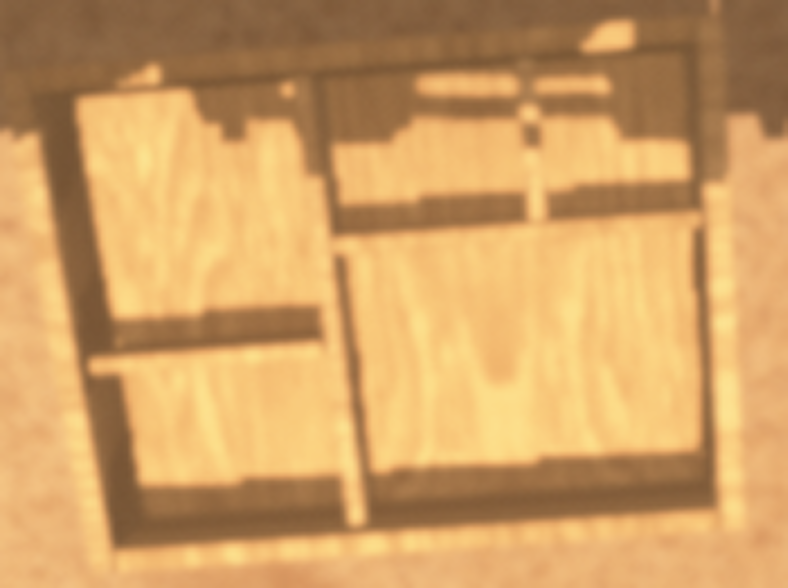

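jog_arm --pt "0 0 0 0 -3 0 6" --pt "0 0 0 0 -5 0 6" --pt "0 0 0 0 -5.5 0 6" --pt "0 0 0 0 -5.5 0 6" --pt "0 0 -5 0 -5.5 0 6" --pt "0 0 -9 0 -4 0 6" --pt "0 0 -9 0 -1.5 0 6" --pt "0 0 -9 0 0 0 6" --pt "0 0 -8 0 0 0 6" --pt "0 0 0 0 0 0 6"

```text
time: 3.65
position: [0.4637, -0.0555, 0.3018]
tool_rot: [-0.529, 1.514, -0.566]
ft_force: [-0.3, -0.2, 0.6]
grip_width: 0.69
```

```bash
python3 - <<'E'
from h import *
go(D(-.083,0,.272),Rt(40))
s=get_state();p,d=get_image("wrist");cv2.imwrite("pics/w2.png",p[:,:,::-1]);np.save("w2.npy",d);np.savez("w2s.npz",**s)
E
```

```text
t 3.65 pos [ 0.4637 -0.0555  0.3018] F [-0.2941 -0.1686  0.6112] g 0.6896607727726147 q [-0.7483  0.0065  0.3533  1.8574  0.6243  1.6041 -0.5037]
turn deg [0.873  0.4229 0.0496] shift cm (old axes) [ 12.8046 -10.6087  -0.0082]
```

View pics/w2.png

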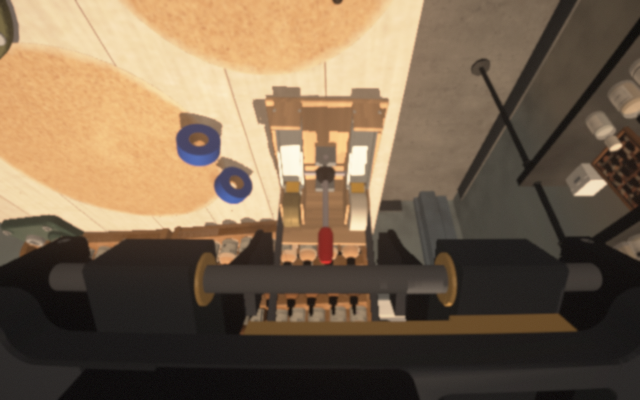

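```bash
python3 - <<'E'
from h import *
s=dict(np.load("w2s.npz"));d=np.load("w2.npy")
a=cv2.imread("pics/w2.png");cv2.imwrite("pics/w2c.png",cv2.resize(a[80:275,240:410],None,fx=3,fy=3,interpolation=cv2.INTER_CUBIC))
for p in [(325,232),(325,250),(324,200),(358,205),(291,208),(285,180),(362,190),(286,97),(364,95)]: print(p,atd("wrist",*p,d,s))
print(proj("wrist",D(0,0,.147),s),proj("wrist",D(0,0,.199),s),proj("wrist",D(.05,.055,.09),s))
E
```

```text
(325, 232) [ 0.4578 -0.2927  0.1589]
(325, 250) [ 0.458  -0.2915  0.1873]
(324, 200) [ 0.4559 -0.297   0.1013]
(358, 205) [ 0.5098 -0.3194  0.0967]
(291, 208) [ 0.402  -0.3218  0.0996]
(285, 180) [ 0.3896 -0.313   0.0494]
(362, 190) [ 0.5184 -0.322   0.0654]
(286, 97) [ 0.4045 -0.1824  0.0013]
(364, 95) [ 0.5152 -0.1825 -0.0002]
[323.7525 227.7452] [323.5191 261.0639] [355.7163 212.7833]
```

View pics/w2c.png

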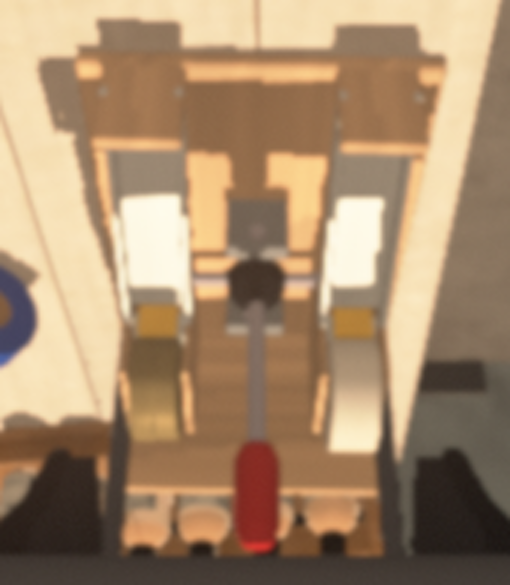

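jog_arm --pt "0 0 0 2 -2 0 6" --pt "0 0 0 3.6 -3 0 6" --pt "0 0 0 3.6 -3 0 6" --pt "0.8 0.4 0 2.4 -2 0 6" --pt "0 0 0 1 -0.6 0 6" --pt "0 0 0 0 0 0 6"

```text
time: 4.45
position: [0.4568, -0.2232, 0.2754]
tool_rot: [-0.505, 1.515, -0.587]
ft_force: [-0.0, 0.6, 0.2]
grip_width: 0.691
```

```bash
python3 - <<'E'
from h import *
go(D(0.001,0.001,.172),Rt(40))
s=get_state();p,d=get_image("wrist");cv2.imwrite("pics/w3.png",p[:,:,::-1]);np.save("w3.npy",d);np.savez("w3s.npz",**s)
E
```

```text
t 4.45 pos [ 0.4568 -0.2232  0.2754] F [-0.0391  0.574   0.1715] g 0.6905627606235339 q [-0.5892 -0.0608  0.5168  1.9671  0.7349  1.3907 -0.3279]
turn deg [-0.6034 -0.1723 -0.0902] shift cm (old axes) [13.0532  0.5165  0.3606]
```

View pics/w3.png

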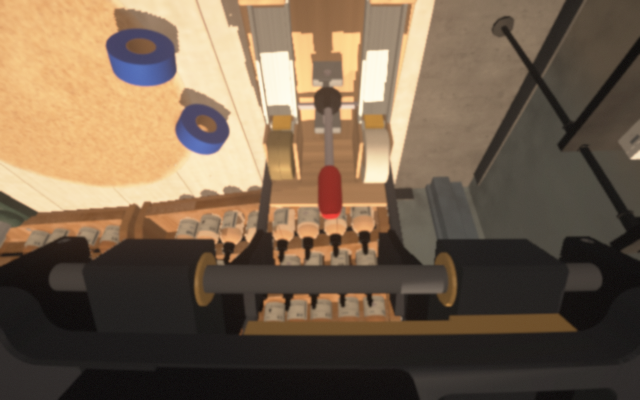

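jog_arm --pt "0 0 0 2 0.2 0.2 6" --pt "0 0 0 3 0.2 0.2 6" --pt "0 0 0 3 0.1 0 5.5" --pt "0 0 0 3 0 0 5" --pt "0 0 0 1.5 0 0 5" --pt "0 0 0 0.5 0 0 5" --pt "0 0 0 0 0 0 5"

```text
time: 5.38
position: [0.4586, -0.3011, 0.1727]
tool_rot: [-0.51, 1.514, -0.585]
ft_force: [0.4, 0.4, 1.5]
grip_width: 0.575
```

```bash
python3 - <<'E'
from h import *
go(D(0.001,0.001,.172),Rt(40))
s=get_state();p,d=get_image("wrist");cv2.imwrite("pics/w4.png",p[:,:,::-1]);np.save("w4.npy",d);np.savez("w4s.npz",**s)
E
```

```text
t 5.375 pos [ 0.4586 -0.3011  0.1727] F [0.3963 0.3754 1.5213] g 0.5751700091202494 q [-0.4865  0.0861  0.6207  2.0688  0.7529  1.0738 -0.3155]
turn deg [-0.4077 -0.053  -0.0076] shift cm (old axes) [ 0.1859 -0.1157 -0.1807]
```

View pics/w4.png

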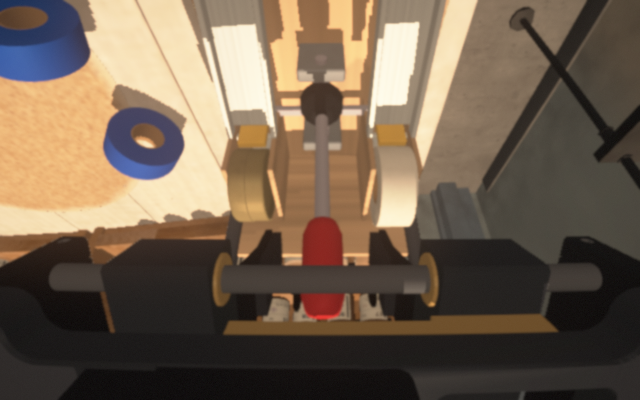

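jog_arm --pt "0 0 0 0.15 0.13 0.8 5" --pt "0 0 0 0.15 0.13 1 5" --pt "0 0 0 0 0 1.1 5" --pt "0 0 0 0 0 1.1 5" --pt "0 0 0 0 0 1.1 5" --pt "0 0 0 0 0 0.9 5" --pt "0 0 0 0 0 0.4 5" --pt "0 0 0 0 0 0 5" --pt "0 0 0 0 0 0 5"

```text
time: 6.55
position: [0.5208, -0.3056, 0.1686]
tool_rot: [-0.508, 1.516, -0.587]
ft_force: [-5.4, -1.3, -2.4]
grip_width: 0.573
```

```bash
python3 - <<'E'
from h import *
go(D(0.001,0.001,.172),Rt(40))
s=get_state();p,d=get_image("wrist");cv2.imwrite("pics/w5.png",p[:,:,::-1]);np.save("w5.npy",d);np.savez("w5s.npz",**s)
E
```

```text
t 6.55 pos [ 0.5208 -0.3056  0.1686] F [-5.4207 -1.3295 -2.4185] g 0.5725751330574227 q [-0.4481  0.2449  0.6186  1.927   0.6553  1.0387 -0.25  ]
turn deg [-0.4854 -0.2084  0.0089] shift cm (old axes) [-0.221  -0.2883 -6.4228]
```

View pics/w5.png

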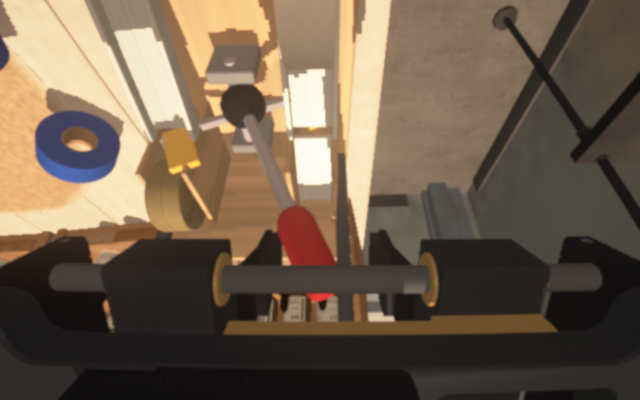

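jog_arm --pt "0 0 0 0 0 0 5" --pt "0 0 0 0 0 0 5" --pt "0 0 0 0 0 0 5" --pt "0 0 0 0 0 0 5" --pt "0 0 0 0 0 0 5"

```text
time: 7.22
position: [0.5208, -0.3055, 0.1687]
tool_rot: [-0.508, 1.516, -0.587]
ft_force: [-5.6, -1.3, -3.5]
grip_width: 0.574
```

```bash
python3 - <<'E'
from h import *
p,d=get_image("scene");cv2.imwrite("pics/s6.png",cv2.resize(p[195:365,290:480,::-1],None,fx=3.5,fy=3.5,interpolation=cv2.INTER_CUBIC))
E
```

```text
(no output)
```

View pics/s6.png

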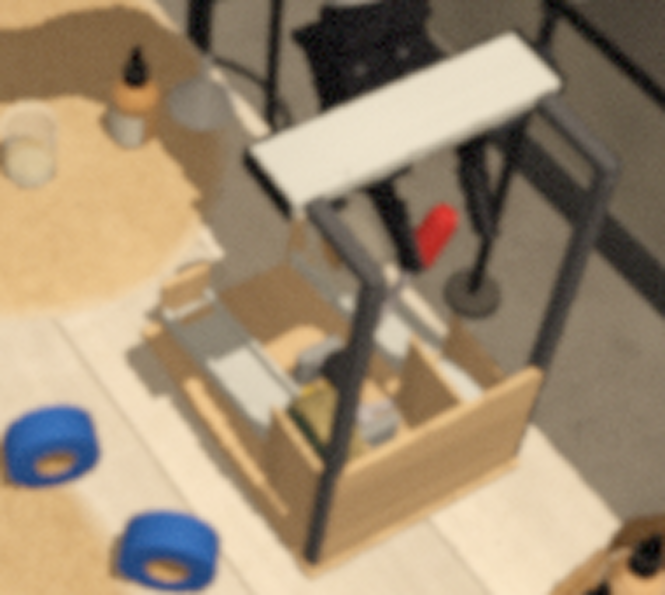

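jog_arm --pt "0 0 0 0 0 -0.6 5" --pt "0 0 0 0 0 -0.9 5" --pt "0 0 0 0 0 -0.9 5" --pt "0 0 0 0 0 -0.9 5" --pt "0 0 0 0 0 -0.9 5" --pt "0 0 0 0 0 -0.9 5" --pt "0 0 0 0 0 -0.8 5" --pt "0 0 0 0 0 -0.5 5" --pt "0 0 0 0 0 0 5" --pt "0 0 0 0 0 0 5"

```text
time: 8.52
position: [0.4582, -0.3018, 0.1686]
tool_rot: [-0.509, 1.514, -0.586]
ft_force: [0.2, 0.9, 1.2]
grip_width: 0.579
```

```bash
python3 - <<'E'
from h import *
go(D(0.001,0.001,.172),Rt(40))
s=get_state();p,d=get_image("wrist");cv2.imwrite("pics/w7.png",p[:,:,::-1])
E
```

```text
t 8.525 pos [ 0.4582 -0.3018  0.1686] F [0.187  0.8517 1.159 ] g 0.5787210792185491 q [-0.4884  0.0928  0.6258  2.0726  0.7523  1.0643 -0.3197]
turn deg [-0.4716 -0.083  -0.0035] shift cm (old axes) [-0.1741 -0.3177 -0.148 ]
```

View pics/w7.png

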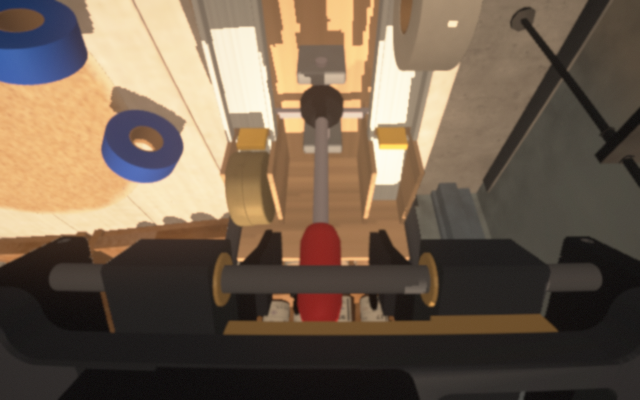

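jog_arm --pt "0 0 0 -1 0 0 6" --pt "0 0 0 -3 0 0 6" --pt "0 0 0 -4 0 0 6" --pt "0 0 0 -4 0 0 6" --pt "0 0 0 -3 1.5 0.5 6" --pt "0 0 0 -1.5 3 1.5 6" --pt "0 0 0 0 2.5 1.5 6" --pt "0 0 0 0 1 1 6" --pt "0 0 0 0 0 0.5 6" --pt "0 0 0 0 0 0 6"

```text
time: 9.82
position: [0.5158, -0.1385, 0.2443]
tool_rot: [-0.507, 1.514, -0.588]
ft_force: [0.1, 0.2, 0.6]
grip_width: 0.693
```

```bash
python3 - <<'E'
from h import *
go(D(-.079,0.056,.2),Rt(15))
s=get_state();p,d=get_image("wrist");cv2.imwrite("pics/w8.png",p[:,:,::-1]);np.save("w8.npy",d);np.savez("w8s.npz",**s)
print(proj("wrist",D(-.079,.055,.061),s),proj("wrist",D(-.079,.055,.093),s))
E
```

```text
t 9.825 pos [ 0.5158 -0.1385  0.2443] F [0.0794 0.196  0.5865] g 0.6930779220860576 q [-0.6547  0.1317  0.4794  1.8592  0.6303  1.3858 -0.4178]
turn deg [-0.6003 -0.0431 25.0323] shift cm (old axes) [ 8.987  -3.8013  0.3572]
[326.1881 134.1825] [326.3912 156.192 ]
```

View pics/w8.png

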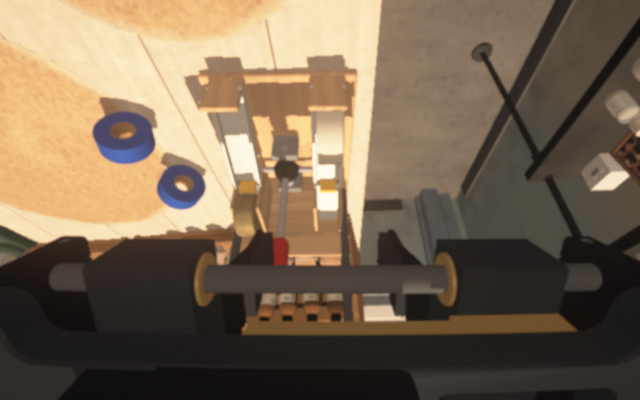

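```bash
python3 - <<'E'
from h import *
s=dict(np.load("w8s.npz"));d=np.load("w8.npy")
a=cv2.imread("pics/w8.png");cv2.imwrite("pics/w8c.png",cv2.resize(a[60:240,190:370],None,fx=3.3,fy=3.3,interpolation=cv2.INTER_CUBIC))
for v in range(100,168,6): print(v,[atd("wrist",u,v,d,s) for u in (318,329,338)])
E
```

```text
100 [array([ 0.5075, -0.1884,  0.0498]), array([ 0.5187, -0.1887,  0.0502]), array([ 0.5278, -0.1887,  0.0508])]
106 [array([ 0.5076, -0.1881,  0.0595]), array([ 0.5186, -0.1882,  0.0601]), array([ 0.5275, -0.1894,  0.0593])]
112 [array([ 0.5073, -0.194 ,  0.0615]), array([ 0.5183, -0.1942,  0.062 ]), array([ 0.5274, -0.1947,  0.0619])]
118 [array([ 0.5073, -0.1948,  0.0694]), array([ 0.5182, -0.195 ,  0.0699]), array([ 0.5271, -0.1957,  0.0696])]
124 [array([ 0.5072, -0.1971,  0.0756]), array([ 0.518 , -0.1976,  0.0757]), array([ 0.5269, -0.1977,  0.0761])]
130 [array([ 0.507 , -0.2005,  0.0804]), array([ 0.5178, -0.2012,  0.0803]), array([ 0.5267, -0.2014,  0.0807])]
136 [array([ 0.5067, -0.2043,  0.0849]), array([ 0.5176, -0.2044,  0.0854]), array([ 0.5265, -0.2043,  0.086 ])]
142 [array([ 0.5065, -0.2079,  0.0896]), array([ 0.5174, -0.2086,  0.0895]), array([ 0.5263, -0.2101,  0.0884])]
148 [array([ 0.5061, -0.2145,  0.0914]), array([ 0.5171, -0.2152,  0.0913]), array([ 0.5262, -0.2154,  0.0916])]
154 [array([ 0.5057, -0.221 ,  0.0936]), array([ 0.5168, -0.2225,  0.0927]), array([ 0.526 , -0.2219,  0.0937])]
160 [array([ 0.505 , -0.2308,  0.093 ]), array([ 0.5165, -0.2314,  0.093 ]), array([ 0.5259, -0.2323,  0.0927])]
166 [array([ 0.4998, -0.2982,  0.0443]), array([ 0.5143, -0.298 ,  0.0451]), array([ 0.5262, -0.2992,  0.0446])]
```

View pics/w8c.png

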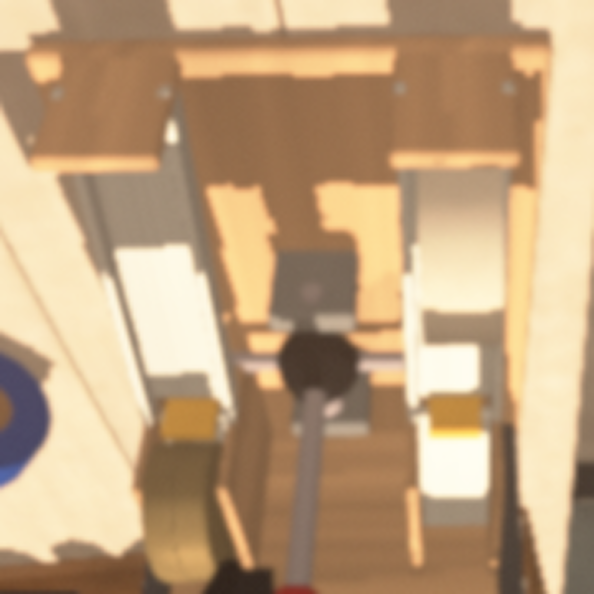

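jog_arm --pt "0 0 8 0 0 0 6" --pt "-0.3 0 9 0 0 0 6" --pt "-0.3 0 8 0 0 0 6" --pt "0 0 0 0 0 0 6"

```text
time: 10.38
position: [0.5151, -0.1415, 0.2455]
tool_rot: [-0.168, 1.564, -0.244]
ft_force: [0.9, 0.2, -0.4]
grip_width: 0.69
```

```bash
python3 - <<'E'
from h import *
go([.517,-.226,.15],Rt(15));go([.517,-.226,.073],Rt(15))
E
```

```text
t 10.375 pos [ 0.5151 -0.1415  0.2455] F [ 0.9019  0.2034 -0.4028] g 0.6899328124804336 q [-0.5006  0.0434  0.5675  1.7984  0.2475  1.3069 -0.0473]
turn deg [-0.3733  0.0659  0.0217] shift cm (old axes) [11.4125 -5.6704  0.5693]
t 10.375 pos [ 0.5151 -0.1415  0.2455] F [ 0.9019  0.2034 -0.4028] g 0.6899328124804336 q [-0.5006  0.0434  0.5675  1.7984  0.2475  1.3069 -0.0473]
turn deg [-0.3733  0.0659  0.0217] shift cm (old axes) [18.8494 -3.6747  0.5477]
```

jog_arm --pt "0 0 0 2.5 -1.5 0.2 6" --pt "0 0 0 4 -2 0.2 6" --pt "0 0 0 3.5 -1.6 0.15 6" --pt "0 0 0 1.5 -0.6 0 6" --pt "0 0 0 0 0 0 6"

```text
time: 11.0
position: [0.5172, -0.2215, 0.1465]
tool_rot: [-0.175, 1.569, -0.237]
ft_force: [0.3, 0.5, 0.1]
grip_width: 0.687
```

```bash
python3 - <<'E'
from h import *
go([.517,-.226,.073],Rt(15))
s=get_state();p,d=get_image("wrist");cv2.imwrite("pics/w9.png",p[:,:,::-1])
E
```

```text
t 11.0 pos [ 0.5172 -0.2215  0.1465] F [0.2983 0.4603 0.0751] g 0.6866828917498089 q [-0.3801  0.1839  0.6378  1.8825  0.1697  1.0653  0.128 ]
turn deg [ 0.1675 -0.1371  0.0375] shift cm (old axes) [7.2153 1.4736 0.0172]
```

View pics/w9.png

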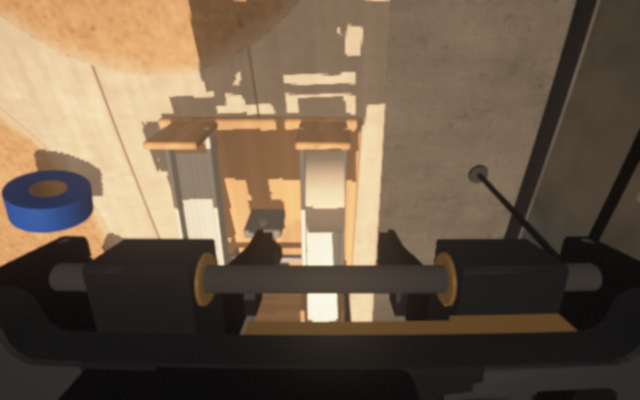

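jog_arm --pt "0 0 0 1.5 0.4 0 6" --pt "0 0 0 2.2 0.4 0 6" --pt "0 0 0 2 0.4 0 6" --pt "0 0 0 1.2 0.3 0 6" --pt "0 0 0 0.3 0 0 6" --pt "0 0 0 0 0 0 6"

```text
time: 11.8
position: [0.5181, -0.2263, 0.0743]
tool_rot: [-0.174, 1.566, -0.237]
ft_force: [-0.3, -0.7, -0.6]
grip_width: 0.689
```

```bash
python3 - <<'E'
from h import *
go([.517,-.226,.073],Rt(15))
E
```

```text
t 11.8 pos [ 0.5181 -0.2263  0.0743] F [-0.3362 -0.701  -0.6344] g 0.6890145973873925 q [-0.3455  0.2857  0.6259  1.9428  0.1136  0.9111  0.1485]
turn deg [0.1156 0.047  0.001 ] shift cm (old axes) [ 0.1192  0.0595 -0.1121]
```

jog_arm --pt "0 0 0 0 0 0 4" --pt "0 0 0 0 0 0 3" --pt "0 0 0 0 0 0 2" --pt "0 0 0 0 0 0 1.5" --pt "0 0 0 0 0 0 1.5" --pt "0 0 0 0 0 0 1.5" --pt "0 0 0 0 0 0 1.5" --squeeze 15

```text
time: 12.68
position: [0.517, -0.2263, 0.0737]
tool_rot: [-0.173, 1.568, -0.237]
ft_force: [-3.8, 0.5, 2.7]
grip_width: 0.293
```

jog_arm --pt "0 0 0 -0.5 -0.13 0 1.5" --pt "0 0 0 -1.5 -0.4 0 1.5" --pt "0 0 0 -3 -0.8 0 1.5" --pt "0 0 0 -4 -0.7 0 1.5" --pt "0 0 0 -4 0 0 1.5" --pt "0 0 0 -2 1 0 1.5" --pt "0 0 0 0 1 0 1.5" --pt "0 0 0 0 0 0 1.5"

```text
time: 13.68
position: [0.5192, -0.1868, 0.2182]
tool_rot: [-0.175, 1.567, -0.235]
ft_force: [-0.5, -0.8, -0.8]
grip_width: 0.295
```

```bash
python3 - <<'E'
from h import *
go([.469,.237,.22],Rt(0))
s=get_state();p,d=get_image("wrist");cv2.imwrite("pics/w10.png",p[:,:,::-1])
p,d=get_image("top");cv2.imwrite("pics/t10.png",cv2.resize(p[100:230,340:510,::-1],None,fx=4.5,fy=4.5,interpolation=cv2.INTER_CUBIC))
E
```

```text
t 13.675 pos [ 0.5192 -0.1868  0.2182] F [-0.5137 -0.8491 -0.7577] g 0.295256140663291 q [-0.4478  0.0929  0.619   1.8125  0.2182  1.2278  0.0586]
turn deg [ 0.2239 -0.0352 14.9675] shift cm (old axes) [-11.054   40.6792  -6.6602]
```

View pics/w10.png

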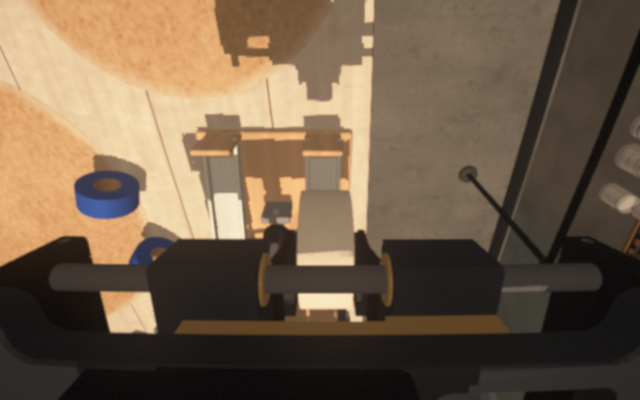

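View pics/t10.png

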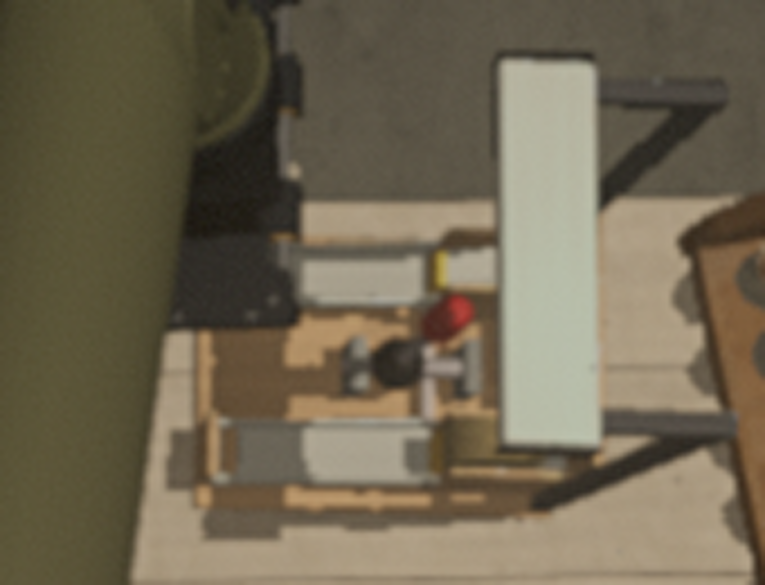

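jog_arm --pt "0 0 7.5 -1 1 0 1.5" --pt "-1 0 7.5 -1 2 0 1.5" --pt "-2 0 0 0 4 -0.5 1.5" --pt "-2 0 0 0 5 -0.8 1.5" --pt "0 0 0 0 5 -0.8 1.5" --pt "0 0 0 0 5 -0.8 1.5" --pt "0 0 0 0 5 -0.8 1.5" --pt "0 0 0 0 5 -0.5 1.5" --pt "0 0 0 0 4 0 1.5" --pt "0 0 0 0 2 0 1.5"

```text
time: 15.02
position: [0.4665, 0.1952, 0.2324]
tool_rot: [-0.039, 1.573, 0.037]
ft_force: [-0.5, 0.1, -0.8]
grip_width: 0.296
```

```bash
cat >> h.py <<'E'
def Rz(a): return R.from_euler("z",a,degrees=True).as_matrix()
E
python3 - <<'E'
from h import *
go([.469,.237,.12],Rz(4.8)@Rt(0))
E
```

```text
t 15.025 pos [0.4665 0.1952 0.2324] F [-0.5492  0.0528 -0.7965] g 0.2958945835988676 q [-0.7366  0.0148  0.2921  1.8232 -0.0046  1.3072 -0.3947]
turn deg [ 0.4223 -0.1596  0.0534] shift cm (old axes) [11.2394  4.1728  0.4882]
```

jog_arm --pt "0 0 0 1 1.5 0.2 1.5" --pt "0 0 0 3 1.5 0.2 1.5" --pt "0 0 0 4 0.8 0.1 1.5" --pt "0 0 0 2.5 0.2 0 1.5" --pt "0 0 0 0.7 0 0 1.5" --pt "0 0 0 0 0 0 1.5"

```text
time: 15.78
position: [0.4703, 0.233, 0.1212]
tool_rot: [-0.036, 1.572, 0.035]
ft_force: [0.1, -0.4, 0.3]
grip_width: 0.297
```

```bash
python3 - <<'E'
from h import *
go([.469,.235,.052],Rz(4.8)@Rt(0))
s=get_state();p,d=get_image("wrist");cv2.imwrite("pics/w11.png",p[:,:,::-1])
s=get_state();p,d=get_image("scene");cv2.imwrite("pics/s11.png",cv2.resize(p[110:250,190:350,::-1],None,fx=4.5,fy=4.2,interpolation=cv2.INTER_CUBIC))
E
```

```text
t 15.775 pos [0.4703 0.233  0.1212] F [ 0.0942 -0.4071  0.3469] g 0.29744946241414977 q [-0.7575  0.1523  0.2681  1.914  -0.0458  1.0829 -0.4258]
turn deg [ 0.2122 -0.1034  0.0363] shift cm (old axes) [ 6.9245  0.2145 -0.1111]
```

View pics/w11.png

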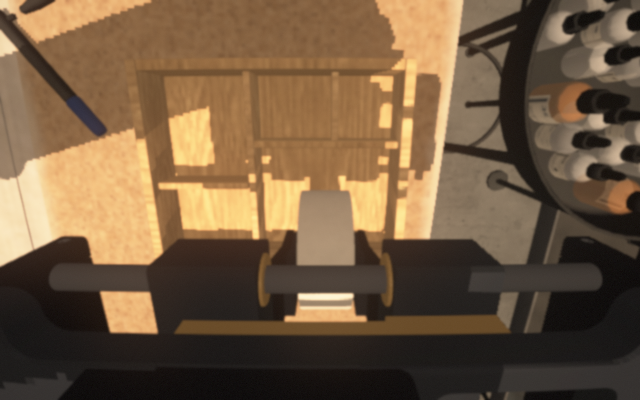

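View pics/s11.png

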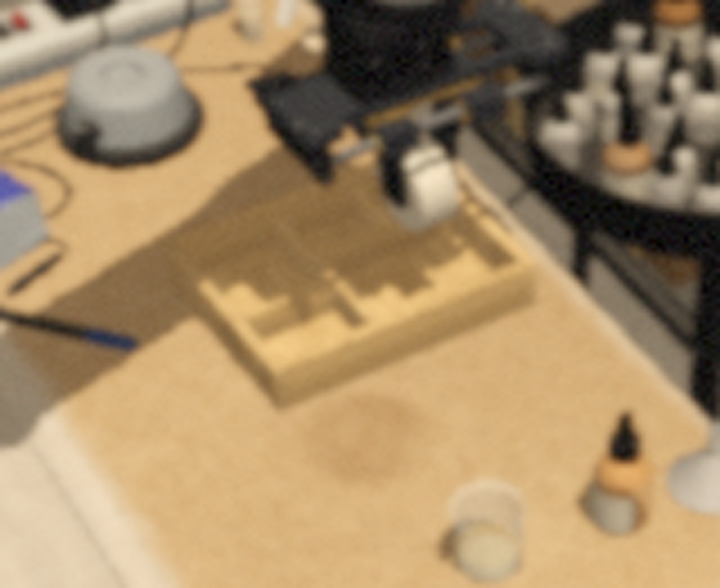

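```bash
python3 - <<'E'
from h import *
s=get_state()
a=cv2.imread("pics/w11.png");cv2.imwrite("pics/w11c.png",cv2.resize(a[90:250,230:420],None,fx=4,fy=3.6,interpolation=cv2.INTER_CUBIC))
print(atz("wrist",325,143,.034,s),atz("wrist",325,149,.034,s),atz("wrist",325,149,.004,s))
print(atz("wrist",264,215,.034,s),atz("wrist",388,215,.042,s))
E
```

```text
[0.469 0.287 0.034] [0.4692 0.2825 0.034 ] [0.4694 0.279  0.004 ]
[0.4229 0.2278 0.034 ] [0.5202 0.2351 0.042 ]
```

View pics/w11c.png

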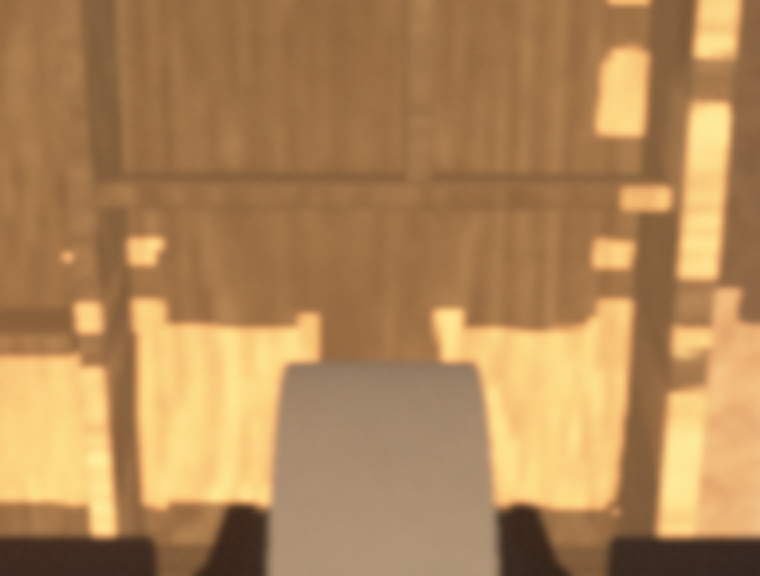

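jog_arm --pt "0 0 0 1 0.1 0 1.5" --pt "0 0 0 1.6 0.1 0 1.5" --pt "0 0 0 1.6 0 0 1.5" --pt "0 0 0 1.2 0 0 1.5" --pt "0 0 0 0.6 0 0 1.5" --pt "0 0 0 0.3 0 0 1.5" --pt "0 0 0 0.1 0 0 1.5" --pt "0 0 0 0 0 0 1.5" --pt "0 0 0 0 0 0 1.5"

```text
time: 17.0
position: [0.4699, 0.2362, 0.0578]
tool_rot: [-0.036, 1.571, 0.037]
ft_force: [0.2, -0.3, -1.5]
grip_width: 0.297
```

jog_arm --pt "0 0 0 0.25 0 0 1.5" --pt "0 0 0 0.25 0 0 1.5" --pt "0 0 0 0.2 0 0 1.5" --pt "0 0 0 0 0 0 1.5" --pt "0 0 0 0 0 0 1.5"

```text
time: 17.62
position: [0.4697, 0.2361, 0.0504]
tool_rot: [-0.037, 1.572, 0.037]
ft_force: [0.7, -0.1, -0.7]
grip_width: 0.298
```

jog_arm --pt "0 0 0 0.1 0 0 1.5" --pt "0 0 0 0.1 0 0 1.5" --pt "0 0 0 0 0 0 1.5"

```text
time: 18.0
position: [0.4697, 0.2361, 0.0484]
tool_rot: [-0.036, 1.572, 0.037]
ft_force: [-0.4, 0.2, -1.2]
grip_width: 0.296
```

jog_arm --pt "0 0 0 0.1 0 0 1.5" --pt "0 0 0 0 0 0 1.5"

```text
time: 18.25
position: [0.4697, 0.2362, 0.0482]
tool_rot: [-0.036, 1.572, 0.037]
ft_force: [-2.7, -1.2, 5.3]
grip_width: 0.3
```

jog_arm --pt "0 0 0 0.1 0 0 1.5" --pt "0 0 0 0 0 0 1.5"

```text
time: 18.5
position: [0.4697, 0.2362, 0.0481]
tool_rot: [-0.036, 1.573, 0.037]
ft_force: [-3.6, -2.3, 11.8]
grip_width: 0.293
```

jog_arm --pt "0 0 0 -0.1 0 0 1.5" --pt "0 0 0 0 0 0 2.5" --pt "0 0 0 0 0 0 2.8" --pt "0 0 0 0 0 0 3.2" --pt "0 0 0 0 0 0 3.8" --pt "0 0 0 0 0 0 4.5" --pt "0 0 0 0 0 0 5" --pt "0 0 0 0 0 0 5" --squeeze 5

```text
time: 19.5
position: [0.4697, 0.2361, 0.0474]
tool_rot: [-0.037, 1.572, 0.037]
ft_force: [-0.2, -0.1, 0.1]
grip_width: 0.561
```

```bash
python3 - <<'E'
from h import *
print(get_state()["ft_force"])
p,d=get_image("wrist");cv2.imwrite("pics/w12.png",p[:,:,::-1])
E
```

```text
[-0.1743 -0.1442  0.1207]
```

View pics/w12.png

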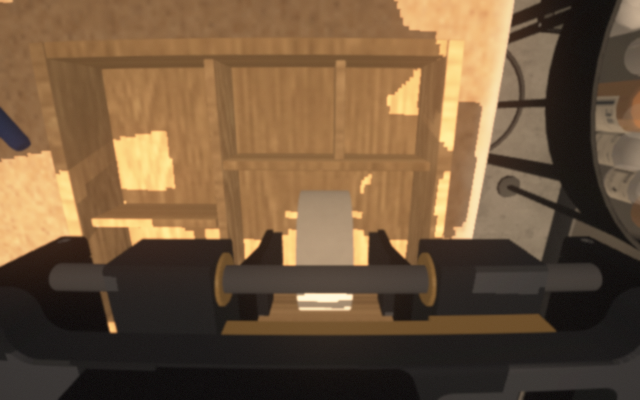

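The roll stands free between the open fingers. I will now retract straight up.

jog_arm --pt "0 0 0 -0.5 0 0 5" --pt "0 0 0 -1.5 0 0 5" --pt "0 0 0 -3 0 0 5" --pt "0 0 0 -4 0 0 5" --pt "0 0 0 -4 0 0 5" --pt "0 0 0 -4 0 0 5" --pt "0 0 0 -2 3 0 5" --pt "0 0 0 0 5 0 5" --pt "0 0 0 0 4 0 5" --pt "0 0 0 0 0 0 5"

```text
time: 20.8
position: [0.4627, 0.3599, 0.2382]
tool_rot: [-0.04, 1.572, 0.043]
ft_force: [0.5, -0.1, 0.1]
grip_width: 0.575
```

```bash
python3 - <<'E'
from h import *
p,d=get_image("wrist");cv2.imwrite("pics/w13.png",p[:,:,::-1])
p,d=get_image("scene");cv2.imwrite("pics/s13.png",cv2.resize(p[110:360,190:480,::-1],None,fx=2.7,fy=2.4,interpolation=cv2.INTER_CUBIC))
p,d=get_image("top");cv2.imwrite("pics/t13.png",p[:,:,::-1])
print(get_state())
E
```

```text
{'time': 20.95, 'joint_positions': array([-0.8699,  0.1831,  0.1972,  1.6316, -0.037 ,  1.3313, -0.6217]), 'qd': array([ 0.0121, -0.0053,  0.0126,  0.0082, -0.0053, -0.0041,  0.0008]), 'joint_torque': array([ -0.9925, -40.038 ,   0.4546, -31.203 ,  -0.1915,  -0.03  ,
        -0.0005]), 'position': array([0.4649, 0.3547, 0.2381]), 'tool_rot': array([-0.0359,  1.5713,  0.0354]), 'ft_force': array([ 0.4197, -0.424 , -0.9227]), 'torque': array([-0.0976,  0.0338,  0.0086]), 'grip_width': 0.5762848658380543}
```

View pics/s13.png

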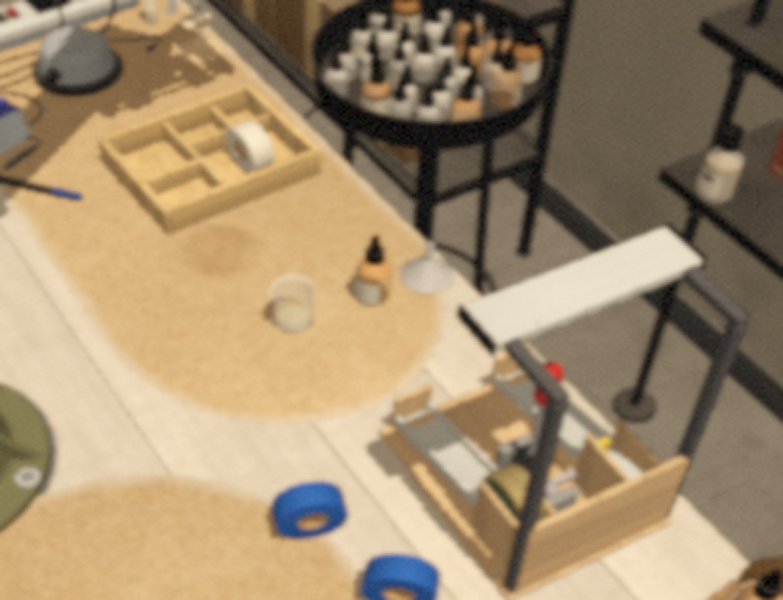

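View pics/w13.png

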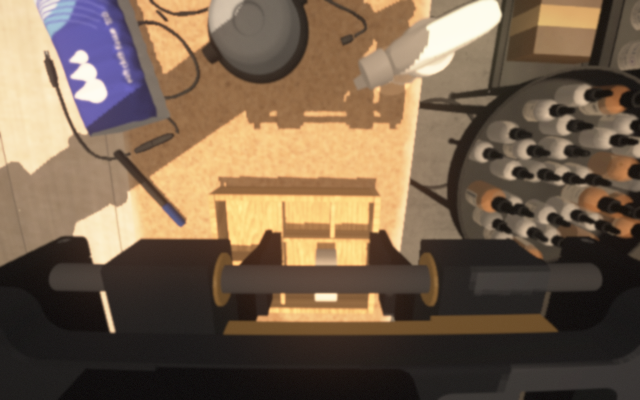

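View pics/t13.png

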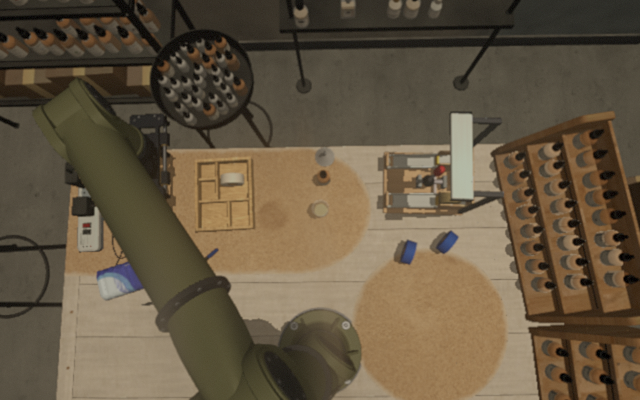

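jog_arm --pt "0 0 0 0 0 0 5" --pt "0 0 0 0 0 0 5" --pt "0 0 0 0 0 0 5" --pt "0 0 0 0 0 0 5"

```text
time: 21.45
position: [0.4644, 0.3558, 0.2375]
tool_rot: [-0.036, 1.572, 0.037]
ft_force: [-0.3, 0.1, -0.3]
grip_width: 0.573
```

```bash
python3 - <<'E'
from bench import *
print(close_job())
E
```

```text
the job is handed in; nothing more can be done
None
```

The white label roll is in the tray's largest compartment, and the job was handed in at about 21.5 s of the 54 s allowed.

- **Releasing the roll:** The roll was in the dispenser's +y lane. I pushed the stick over with the gripper leaned back 40° and held it for a bit over a second. The roll ran down to the front stop, and I guided the stick back upright.
- **Placing the roll:** I gripped it by its flat faces and set it down on edge. It touched the compartment floor at the height I had worked out, with a peak reading of about 12 N. I then opened the fingers and backed away.

The last camera views, from about half a second before hand-in, showed:

- The roll was standing in the largest compartment.
- The stick was upright, and the tin was still behind its gate.
- The beaker, funnel and bottle looked unmoved by eye; I did not measure them again.
- The gripper was clear of everything, with near-zero force.

No check failed. Position readings from different cameras disagreed by a few millimetres, within the clearances available.

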